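# Clamp a heat sink and finish its threaded hole

### The job

Clamp the heat sink by swinging the cam lever all the way down. Then work the tap in its boss to full depth the way one taps aluminium: from where it stands half a turn forward (clockwise from above), a quarter turn back to break the chip, half a turn forward, a quarter back, and a last half turn forward, which lands its brass collar on the boss. Leave the tap in the hole and the lever down, and do not disturb the other things on the mat.

Things in the scene. Friction and masses are not known exactly. Their poses are not given: they have to be found in the camera images.
- fixture: Dark steel base plate fixed on the bench mat, 130 (x) x 230 (y) x 12 mm, with a finned aluminium heat sink (fins 50 mm high) and a 26 mm round boss, top at 55 mm. Origin: on the tap's axis at the plate's underside, z up; heights count from there (it lies on the mat, 3 mm above the bench top z = 0). Cam lever's pivot: (0, 115, 48) mm, pivot axis along x.
- tap (a joint): Turn of the tap, rad, growing clockwise from above (forward, cutting in); within 0.15 of 0 at the start. Already started in the boss, it stays upright on its thread and sinks 1.5 mm a turn. At 6.28 (one turn) its 20 mm brass collar lands on the boss: hard stop; another at -0.25. Turning takes 0.12 N m either way; it stays where it is left.
- tap_grip (a point): Grip point on the tap wrench's square head, on the turning axis, 132 mm high. Head: steel, 20 x 20 mm flats from 11 mm above this point to 25 mm below. A 9 mm cross bar with 13 mm end knobs, 101 mm long, passes through 32 mm below it. Site x runs along the bar, z up; it turns with the tap (at joint 0 along the fixture's x; flats face along and across the bar).
- cam (a joint): Angle of the cam lever in radians: 0 upright, grows as the lever swings down towards the fixture's +y side; 1.4 is fully down (clamped, a hard stop). It starts between 0 and 0.35. It is stiff (0.12 N m) and stays where it is left.
- cam_knob (a point): Centre of the black ball knob, 28 mm across, at the end of the cam lever, 85 mm from the pivot. The lever's rod is 10 mm thick.
- board: Bystander: loose green circuit board 100 x 150 mm with components, lying flat on the mat. Origin: centre of the underside.
- oil: Bystander: loose upright bottle 44 mm across, 110 mm high, standing on the mat. Origin: centre of the underside.
- driver: Bystander: loose screwdriver lying on the mat. Origin: about its middle.
- screws: Bystander: loose open white tray 90 x 120 x 30 mm on the mat. Origin: centre of the underside.

How it is judged (in metres and radians):
On the way, in this order (a step that is already met when the one before it is completed fails the run):
1. the cam lever is down (past 1.2 rad) before the tap has been turned (value of joint cam above 1.2 rad and value of joint tap below 0.6 rad), for 0.2 s.
2. the tap is half a turn forward (2.6 to 3.7 rad) (value of joint tap between 2.6 and 3.7 rad), for 0.2 s.
3. the tap is a quarter turn back from there (1.0 to 2.2 rad) (value of joint tap between 1 and 2.2 rad), for 0.2 s.
4. the tap is another half turn forward (4.1 to 5.3 rad) (value of joint tap between 4.1 and 5.3 rad), for 0.2 s.
5. the tap is a quarter turn back again (2.5 to 3.8 rad) (value of joint tap between 2.5 and 3.8 rad), for 0.2 s.
At the end, for the whole second after the job is handed in: The tap is at full depth (joint past 5.95 rad, collar on the boss or within 20 degrees of it) and still, and the cam lever is down (past 1.2 of 1.4 rad) (value of joint tap above 5.95 rad and value of joint cam above 1.2 rad and velocity of joint tap between -0.1 and 0.1 rad/s); the robot touches nothing.
It fails at once if the tap is turned past 0.6 rad with the cam lever not down (under 1.0 rad) (value of joint tap above 0.6 rad and value of joint cam below 1 rad).
It fails at once if a bystander is moved by more than 30 mm (distance of any of board, oil, driver, screws from where it was at the start of the episode above 0.03 m).
It fails at once if the bottle is tipped (angle between oil's own z axis and vertical above 0.5 rad).
It also fails if it takes over 72 s, if anything falls off the work surface, if the arm or the gripper's body presses on something with over 40 N, if the wrist force passes 120 N, or if a joint passes its speed limit or range.

### The arm

A 7-joint arm with a two-finger parallel gripper is mounted at the origin on the work surface. World frame = base frame: x ahead of the robot, y to its left, z up, the work surface at z = 0. Lengths are in mm, angles in rad, forces in N, time in s.
With the tool pointing down it reaches from about 400 to 850 mm from the base axis. Payload 6.9 kg.
Tool frame: the origin (TCP) lies midway between the tips of the shut fingers; the grasp point (between the pads) lies 19 mm behind it; z points along the fingers, y is the line along which they close (so a half turn about z gives the same grasp; the last joint's range is limited). The gripper opens to 85 mm and grips with 20 to 120 N. Pads are 22 mm wide; open, the fingers measure 114 mm over their backs; the gripper's body (76 mm by 85 mm) begins 54 mm behind the grasp point. The pads swing forward as they close: fully open they stand 13 mm farther back than shut.
Start: joints at [1.411, 0.507, -0.238, 1.5, 0.126, 1.149, -0.155], TCP at [163.543, -603.211, 205.075] pointing down, gripper open.
Joint ranges: [-3.08, 3.08], [-0.24, 2.05], [-1.43, 1.35], [0, 2.5], [-1.52, 4.66], [0.17, 1.96], [-2.89, 2.89]. Speed limits (rad/s): [2.39, 2.39, 3.14, 3.14, 3.14, 3.14, 3.14].

### API

Orientations are given as a unit quaternion [x, y, z, w].
In Python, from bench import get_state, camera, close_job gives the robot as it stands.
- The arm moves only by the tool jog_arm, never from a script. Its argument "commands" is one flat list of numbers, 5 for each row, row after row: the shift along the tool's x, y, z in m, then the turn about the tool's z in rad, then the closure, from 0 (fully open) to 1 (shut). A call has 1 to 12 rows; each row shifts and turns the commanded pose from where the row before left it, along the tool's axes as they then stand; what a row does not reach is not made up. A row lasts 1/12 s, in which the tool goes at most 41.7 mm and 7.16 degrees, less where a joint would pass 70% of its speed; a pose out of reach is approached as far as the arm can. A call with a gripper value outside its range is refused whole. The fingers move at their own pace and stop on an object; "squeeze" is the grip in N (left out, the last holds). Time passes only in rows, so rows that do not move let the fingers close. It gives the time, the measured TCP pose, the force, the opening and the grip force at its end, in the units of the state.
- get_state(): the state, without advancing time (a new reading comes with each control period).
- camera(name): name is "scene" or "top" or "wrist"; returns a dict with "frame" (420x560x3 uint8, red, green, blue), "z_map" (420x560 float32, mm along the optical axis (not along the pixel's ray), 0 where there is no reading), "fx", "fy", "cx", "cy" (pixels), "dist_coeffs" ([k1, k2, p1, p2, k3] as OpenCV has them; the pictures are not rectified), "rvec" (rotation vector, rad) and "tvec" (3), from world to camera coordinates, as OpenCV has them; the wrist camera has in their place "hand_eye" (4x4, takes a point from camera to tool coordinates, whose origin is the TCP and whose axes are the flange's). Camera axes: x right, y down, z forward; pixel columns grow to the right and rows downward; lengths in mm; the calibration is good to about 2 mm. A picture is of the moment at which its call begins: read the wrist's pose just before it.
- close_job(): hands the job in; it is judged then, once.
The state is a dict: "time_s": time; "joints": joint angles; "joint_velocities": joint speeds; "joint_efforts": joint torques, N m; "ee_pos": TCP position; "ee_rot": TCP orientation; "contact_force": force on the tool from outside, world axes, zero at the start; "torque": the same for the moment, N m; "opening": finger opening in mm; "gripper_force": force on a finger pad.
Only numpy, scipy, OpenCV 4.12 (cv2) and the standard library are available. Lean on these libraries where they do the work, as an engineer would, in place of code of your own. Each camera call takes 0.05 s, during which the arm holds its last target. There are 200 camera calls.

## Working session

There is one attempt and no reset: what is moved stays moved. The work goes in short steps, Python scripts to look and compute and a tool call to move; the robot and the scene stay as the last step left them, time stands still between calls to the robot, and variables do not carry over. Pictures are saved under pics/ and viewed, at most 10 in all, crops included, and the job is handed in when it is done.

Besides the shell and the picture viewer there is one more tool, called after "Emit:" by a JSON object that holds its "name" and its "arguments", one argument or row to a line. jog_arm: Moves the arm, as the interface text tells. Its arguments: {"type":"object","properties":{"commands":{"type":"array","items":{"type":"number"}},"squeeze":{"type":"number"}},"required":["commands"]}

```bash
mkdir -p pics; cat > h.py <<'E'
import numpy as np,cv2
from bench import get_state,camera
def world(c,us=None):
    z=c["z_map"];K=np.array([[c["fx"],0,c["cx"]],[0,c["fy"],c["cy"]],[0,0,1.]])
    v,u=np.mgrid[:420,:560]
    p=cv2.undistortPoints(np.stack([u,v],-1).reshape(-1,1,2).astype(float),K,np.array(c["dist_coeffs"])).reshape(420,560,2)
    P=np.dstack([p*z[...,None],z])
    R=cv2.Rodrigues(np.array(c["rvec"],float))[0];t=np.array(c["tvec"],float).ravel()
    W=(P-t)@R; W[z==0]=np.nan
    return W
E
python3 - <<'E'
from h import *
s=get_state();print({k:np.round(v,3).tolist() for k,v in s.items()})
for n in("scene","top"):
    c=camera(n);cv2.imwrite(f"pics/{n}0.png",c["frame"][...,::-1]);np.save(f"{n}W.npy",world(c))
E
```

```text
{'time_s': 0.0, 'joints': [1.412, 0.508, -0.238, 1.501, 0.126, 1.149, -0.155], 'joint_velocities': [0.001, -0.0, -0.0, -0.001, 0.0, -0.0, 0.002], 'joint_efforts': [0.001, -62.06, -2.187, -24.965, 0.013, 0.012, 0.0], 'ee_pos': [163.355, -602.73, 204.245], 'ee_rot': [0.991, 0.132, -0.0, -0.001], 'contact_force': [0.103, 0.268, -0.093], 'torque': [-0.007, 0.011, -0.061], 'gripper_force': 0.0, 'opening': 85.583}
```

View pics/scene0.png

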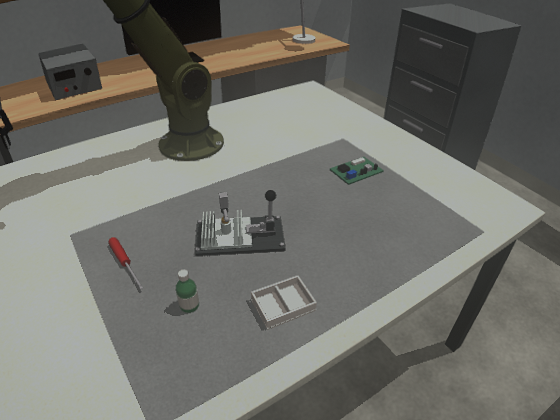

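View pics/top0.png

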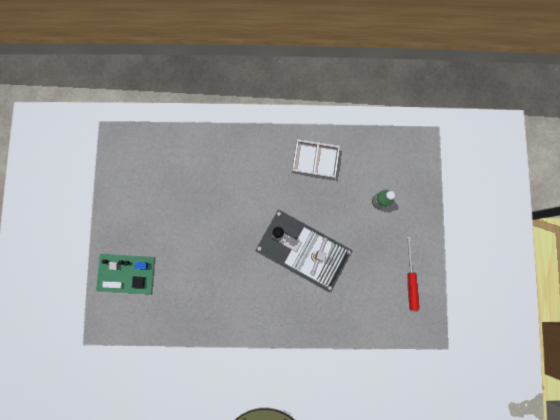

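The top view shows the plate with corners (279,212), (351,252), (331,290) and (258,249). The knob is near (278,232) and the tap near (319,256). The board is at (125,274), the oil at (385,199), the tray at (317,160) and the driver at (412,275).

```bash
python3 - <<'E'
from h import *
W=np.load("topW.npy");f=cv2.imread("pics/top0.png")
for n,(u,v) in dict(c1=(279,213),c2=(350,252),c3=(330,289),c4=(259,249),knob=(278,232),oil=(385,199),drv=(413,285),board=(125,274)).items(): print(n,np.nanmedian(W[v-1:v+2,u-1:u+2].reshape(-1,3),axis=0).round())
sub=W[205:300,250:360].reshape(-1,3)
pl=sub[(sub[:,2]>10)&(sub[:,2]<22)]
r=sub[sub[:,2]>10]; print("rect all z>10",cv2.minAreaRect(r[(r[:,2]<75)][:,:2].astype(np.float32)))
S=np.load("sceneW.npy")[150:270,180:300].reshape(-1,3)
for nm,A in(("top",sub),("scene",S)):
  h=A[(A[:,2]>80)];
  for p in h[np.argsort(h[:,2])][::max(1,len(h)//45)]:print(nm,p.round(),end=' ')
  print()
crop=f[200:300,245:365];cv2.imwrite("pics/crop.png",cv2.resize(crop,None,fx=5,fy=5,interpolation=2))
E
```

```text
c1 [628. -32.  17.]
c2 [ 525. -225.   17.]
c3 [ 426. -171.   16.]
c4 [529.  20.  18.]
knob [566. -28. 148.]
oil [ 660. -304.   86.]
drv [ 439. -391.   27.]
board [457. 381.   7.]
rect all z>10 ((529.4112548828125, -99.5106201171875), (230.1432342529297, 130.17172241210938), 61.65373229980469)
top [ 526. -131.  100.] top [ 494. -119.  103.] top [ 529. -141.  103.] top [ 556. -151.  104.] top [ 484. -116.  104.] top [ 470. -109.  105.] top [ 549. -143.  105.] top [ 531. -136.  105.] top [ 504. -123.  105.] top [ 549. -141.  106.] top [ 477. -118.  106.] top [ 477. -121.  106.] top [ 480. -121.  106.] top [ 544. -138.  106.] top [ 472. -118.  106.] top [ 556. -146.  107.] top [ 553. -143.  107.] top [ 534. -135.  107.] top [ 475. -118.  108.] top [ 470. -118.  109.] top [ 521. -123.  111.] top [ 502. -131.  120.] top [ 520. -123.  133.] top [569. -14. 138.] top [560. -38. 139.] top [555. -26. 140.] top [579. -30. 141.] top [559. -19. 142.] top [ 506. -122.  142.] top [559. -23. 142.] top [557. -28. 143.] top [569. -38. 143.] top [ 511. -119.  143.] top [559. -35. 144.] top [ 511. -138. 
[... 960 characters left out ...]
 scene [ 518. -136.  123.] scene [ 519. -126.  125.] scene [577. -25. 127.] scene [ 520. -137.  131.] scene [575. -38. 131.] scene [579. -35. 133.] scene [ 521. -135.  134.] scene [ 522. -129.  135.] scene [572. -39. 137.] scene [578. -40. 137.] scene [570. -41. 138.] scene [578. -31. 140.] scene [563. -39. 140.] scene [577. -22. 141.] scene [575. -18. 142.] scene [ 523. -124.  143.] scene [577. -27. 144.] scene [ 518. -121.  145.] scene [ 501. -134.  145.] scene [575. -26. 146.] scene [ 518. -132.  146.] scene [ 509. -138.  146.] scene [ 514. -124.  146.] scene [576. -21. 147.] scene [575. -23. 147.] scene [561. -32. 148.] scene [573. -28. 148.] scene [578. -31. 149.] scene [566. -30. 150.]
```

View pics/crop.png

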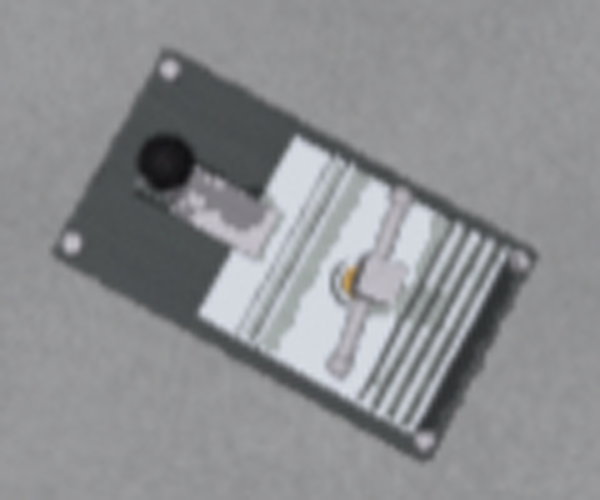

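The fixture yaw is about -28.4°, with the tap at about (512,-130) and the lever pivot at about (567,-29). The lever is nearly upright. I'll turn so that tool x lies along fixture +y, then move in with the fingers shut.

Emit:
{"name": "jog_arm", "arguments": {
  "commands": [0,0,0,-0.116,1,0,0,0,-0.116,1,0,0,0,-0.116,1,0,0,0,-0.116,1,0,0,0,-0.116,1,0,0,0,-0.116,1,0,0,0,-0.116,1,0.027,0.0035,0,0,1,0.027,0.0035,0,0,1,0.027,0.0035,0,0,1,0.027,0.0035,0,0,1,0.027,0.0035,0,0,1],
  "squeeze": 40
}}

```text
time_s: 1.1
ee_pos: [243.3, -491.3, 204.7]
ee_rot: [0.859, 0.513, 0.0, -0.0]
contact_force: [0.0, -0.1, -0.2]
opening: 0.0
gripper_force: 0.0
```

Emit:
{"name": "jog_arm", "arguments": {
  "commands": [0.027,0.0035,0,0,1,0.027,0.0035,0,0,1,0.027,0.0035,0,0,1,0.027,0.0035,0,0,1,0.027,0.0035,0,0,1,0.027,0.0035,0,0,1,0.027,0.0035,0,0,1,0.027,0.0035,0,0,1,0.027,0.0035,0,0,1,0.027,0.0035,0,0,1,0.027,0.0035,0,0,1,0.027,0.0035,0,0,1]
}}

```text
time_s: 2.1
ee_pos: [433.9, -226.1, 204.9]
ee_rot: [0.859, 0.513, -0.0, -0.0]
contact_force: [-0.0, -0.2, 0.3]
opening: 0.0
gripper_force: 0.0
```

Emit:
{"name": "jog_arm", "arguments": {
  "commands": [0.024,0.003,0,0,1,0.024,0.003,0,0,1,0.024,0.003,0,0,1,0.024,0.003,0,0,1,0.024,0.003,0,0,1,0.024,0.003,0,0,1,0.024,0.003,0,0,1,0.023,0.003,0,0,1,0,0,0,0,1,0,0,0,0,1]
}}

```text
time_s: 2.93
ee_pos: [545.4, -69.1, 204.6]
ee_rot: [0.858, 0.514, -0.0, -0.001]
contact_force: [-0.3, -1.1, -0.2]
opening: -0.1
gripper_force: 0.0
```

```bash
python3 - <<'E'
from h import *
s=get_state();print(s["ee_pos"],np.round(s["joints"],3))
c=camera("wrist");print(np.round(c["hand_eye"],3))
cv2.imwrite("pics/w1.png",c["frame"][...,::-1])
E
```

```text
[545.42173773 -69.097366   204.64317625] [ 0.483  0.431 -0.597  1.698  0.266  1.096 -0.686]
[[-1.0000e-03 -9.5400e-01 -2.9800e-01  7.6350e+01]
 [ 1.0000e+00 -2.0000e-03  0.0000e+00 -9.2700e-01]
 [-1.0000e-03 -2.9800e-01  9.5400e-01 -1.6761e+02]
 [ 0.0000e+00  0.0000e+00  0.0000e+00  1.0000e+00]]
```

View pics/w1.png

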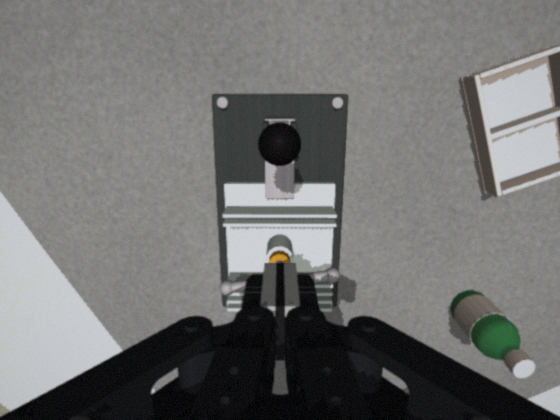

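The knob lies straight ahead at (280,145), the bracket below it, and the tap's brass collar is at (280,258). The push line is centred on the lever.

Emit:
{"name": "jog_arm", "arguments": {
  "commands": [0,0,0.019,0,1,0,0,0.019,0,1,0,0,0.019,0,1,0,0,0.019,0,1,0,0,0.019,0,1,0.011,0,0,0,1,0.011,0,0,0,1,0.011,0,0,0,1,0.011,0,0,0,1,0.011,0,0,0,1,0.011,0,0,0,1,0.011,0,0,0,1]
}}

```text
time_s: 3.98
ee_pos: [582.7, -1.4, 110.7]
ee_rot: [0.858, 0.513, 0.001, 0.0]
contact_force: [-0.4, -1.2, 0.2]
opening: 0.1
gripper_force: 0.5
```

Emit:
{"name": "jog_arm", "arguments": {
  "commands": [0.011,0,0,0,1,0.006,0,0.001,0,1,0.006,0,0.001,0,1,0.006,0,0.001,0,1,0.004,0,0.006,0,1,0.004,0,0.006,0,1,0.004,0,0.006,0,1,0.004,0,0.006,0,1,0,0,0,0,1,0,0,0,0,1,0,0,0,0,1]
}}

```text
time_s: 4.9
ee_pos: [606.5, 41.8, 85.0]
ee_rot: [0.858, 0.514, 0.005, -0.001]
contact_force: [3.1, 5.4, 5.8]
opening: 0.2
gripper_force: 3.0
```

```bash
python3 - <<'E'
from h import *
c=camera("scene");cv2.imwrite("pics/s2.png",cv2.resize(c["frame"][150:270,170:310,::-1],None,fx=4,fy=4))
E
```

```text
(no output)
```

View pics/s2.png

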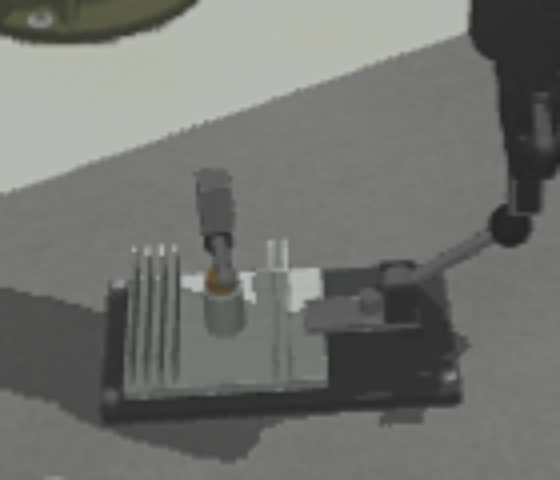

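The lever is nearly down, with the finger on the knob at (510,222) in this crop. I'll pull back a little and press a bit further, then lift.

Emit:
{"name": "jog_arm", "arguments": {
  "commands": [-0.004,0,0,0,1,-0.004,0,0.002,0,1,0,0,0.002,0,1,0,0,0.002,0,1,0,0,0.001,0,1,0,0,0,0,1]
}}

```text
time_s: 5.45
ee_pos: [598.7, 29.1, 75.3]
ee_rot: [0.859, 0.513, -0.001, -0.0]
contact_force: [0.2, -0.9, 0.4]
opening: 0.0
gripper_force: 0.2
```

Emit:
{"name": "jog_arm", "arguments": {
  "commands": [0,0,0.002,0,1,0,0,0.002,0,1,0,0,0,0,1]
}}

```text
time_s: 5.7
ee_pos: [599.0, 29.7, 71.5]
ee_rot: [0.859, 0.513, -0.0, -0.0]
contact_force: [0.4, 0.8, 0.5]
opening: 0.0
gripper_force: 0.2
```

Emit:
{"name": "jog_arm", "arguments": {
  "commands": [0,0,0.002,0,1,0,0,0.002,0,1,0,0,0,0,1]
}}

```text
time_s: 5.95
ee_pos: [599.1, 29.8, 67.6]
ee_rot: [0.859, 0.513, -0.0, -0.0]
contact_force: [0.1, 1.0, 0.0]
opening: -0.1
gripper_force: 0.2
```

Emit:
{"name": "jog_arm", "arguments": {
  "commands": [0,0,-0.026,0,1,0,0,-0.026,0,1,0,0,-0.026,0,1,-0.02,0,-0.026,0,1,-0.02,0,-0.028,0,1,-0.026,0,0,0,0,-0.026,0,0,0,0,-0.026,0,0,0,0,-0.026,0,0,0,0,-0.022,0,0,0,0,-0.016,0,0,0,0,0,0,0,0,0]
}}

```text
time_s: 6.95
ee_pos: [510.8, -134.6, 199.7]
ee_rot: [0.86, 0.51, -0.002, 0.0]
contact_force: [0.3, -0.8, -1.1]
opening: 83.0
gripper_force: 0.0
```

```bash
cat >> h.py <<'E'
from scipy.spatial.transform import Rotation as Ro
def wristW():
    s=get_state();c=camera("wrist");c["rvec"]=np.zeros(3);c["tvec"]=np.zeros(3)
    P=world(c);H=np.array(c["hand_eye"]);T=P@H[:3,:3].T+H[:3,3]
    return s,c,Ro.from_quat(s["ee_rot"]).apply(T.reshape(-1,3)).reshape(T.shape)+s["ee_pos"]
E
python3 - <<'E'
from h import *
s,c,W=wristW();print(s["ee_pos"],np.round(s["joints"],3))
a=c["frame"].astype(int).max(-1)
cv2.imwrite("pics/w2.png",c["frame"][...,::-1])
y=np.array([.475,.880]);x=np.array([.880,-.475]);p0=np.array([512,-130])
q=np.dstack([(W[...,:2]-p0)@x,(W[...,:2]-p0)@y,W[...,2]])
np.save("w2q.npy",q)
m=(a<40)&(q[...,2]>50)&(q[...,1]>150)&(np.abs(q[...,0])<40);print("knob",m.sum(),np.nanmedian(q[m],0),np.nanmax(q[m],0),np.nanmin(q[m],0))
m=(q[...,2]>138)&(q[...,2]<155)&(np.hypot(q[...,0],q[...,1])<25)
Q=q[m];print("head",m.sum(),np.median(Q,0),cv2.minAreaRect(Q[:,:2].astype(np.float32)))
E
```

```text
[ 510.82724007 -134.63711813  199.67706343] [ 0.611  0.399 -0.579  1.758  0.249  1.06  -0.555]
  return np.nanmean(a, axis, out=out, keepdims=keepdims)
Traceback (most recent call last):
ValueError: zero-size array to reduction operation fmax which has no identity
```

View pics/w2.png

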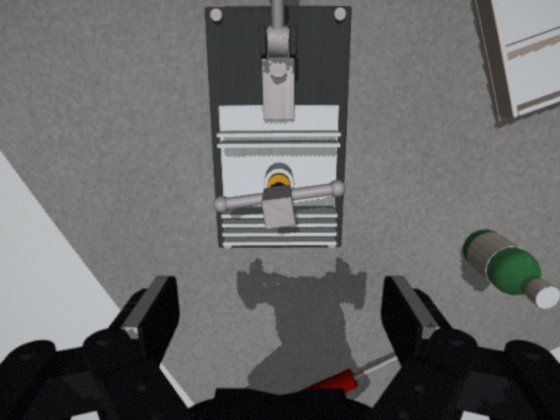

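The wrist view shows the rod lying along the fixture toward the top edge at (278,10), so the lever is down. The head's top is near (279,210), with the bar ends at (221,204) and (337,188).

```bash
python3 - <<'E'
from h import *
s,c,W=wristW()
R=Ro.from_quat(s["ee_rot"]).as_matrix();T=(W-s["ee_pos"])@R
def px(u,v,r=1): return np.nanmedian(W[v-r:v+r+1,u-r:u+r+1].reshape(-1,3),0).round(1),np.nanmedian(T[v-r:v+r+1,u-r:u+r+1].reshape(-1,3),0).round(1)
for n,u,v in(("rod",278,3),("rod",278,10),("rod",278,18),("rod",278,24),("head",280,216),("barL",221,204),("barR",337,188)):print(n,*px(u,v))
h=(W[...,2]>138)&(W[...,2]<156)&(np.hypot(T[...,0],T[...,1])<45)
h[260:]=0
print(h.sum(),cv2.minAreaRect(T[h][:,:2].astype(np.float32)),np.median(W[h],0))
for a in (s,): print(np.round(a["joints"],3))
t=np.load("sceneW.npy")
c=camera("scene");V=world(c);f=c["frame"]
y=np.array([.475,.880]);x=np.array([.880,-.475]);p0=np.array([512,-130])
q=np.dstack([(V[...,:2]-p0)@x,(V[...,:2]-p0)@y,V[...,2]])
m=(q[...,2]>35)&(q[...,2]<110)&(q[...,1]>125)&(q[...,1]<240)&(abs(q[...,0])<30)
Q=q[m];i=np.argsort(Q[:,1]);print(Q[i][::max(1,len(i)//25)].round())
E
```

```text
rod [580.   -3.   65.7] [146.3  -1.8 134. ]
rod [578.1  -6.7  63.7] [142.2  -1.9 136. ]
rod [575.3 -11.6  61.8] [136.6  -1.9 137.9]
rod [573.5 -15.   61.1] [132.7  -1.9 138.6]
head [ 513.2 -128.5  144.6] [ 4.2 -0.7 55.3]
barL [ 473.3 -109.7  106.7] [  1.6 -44.7  93.2]
barR [ 554.8 -140.2  106.9] [13.8 41.4 93. ]
962 ((3.711536407470703, -1.9428329467773438), (19.945587158203125, 20.62645721435547), 81.95015716552734) [ 512.38333463 -127.07996918  144.67704321]
[ 0.609  0.399 -0.581  1.757  0.248  1.06  -0.556]
[[ -5. 125.  58.]
 [ 15. 126.  37.]
 [  2. 127.  57.]
 [  1. 132.  63.]
 [ -2. 135.  63.]
 [  1. 140.  62.]
 [  3. 145.  67.]
 [  6. 150.  69.]
 [  1. 153.  71.]
 [  2. 158.  72.]
 [  1. 163.  74.]
 [  6. 168.  78.]
 [ -1. 171.  78.]
 [  1. 176.  74.]
 [  0. 182.  82.]
 [  5. 184.  77.]
 [  8. 186.  79.]
 [ 12. 188.  78.]
 [ -7. 190.  93.]
 [  4. 191.  92.]
 [ 11. 193.  81.]
 [ -1. 194.  97.]
 [  5. 196.  96.]
 [ 11. 198.  87.]
 [ 12. 200.  91.]
 [  8. 202.  78.]
 [  4. 204.  91.]
 [  2. 207.  89.]]
```

The rod slope gives a cam angle of only about 1.2 rad, because lifting along the knob's side dragged it back. I'll press again from straight above the knob and lift straight up.

Emit:
{"name": "jog_arm", "arguments": {
  "commands": [0.017,0,0,0,1,0.017,0,0,0,1,0.017,0,0,0,1,0.017,0,0,0,1,0.017,0,0,0,1,0.017,0,0,0,1,0.017,0,0,0,1,0.017,0,0,0,1,0.017,0,0,0,1,0.017,0,0,0,1,0.017,0,0,0,1,0.016,0,0,0,1]
}}

```text
time_s: 8.1
ee_pos: [609.6, 51.5, 200.0]
ee_rot: [0.858, 0.514, 0.0, -0.001]
contact_force: [1.3, -0.6, 0.4]
opening: -0.0
gripper_force: 0.0
```

Emit:
{"name": "jog_arm", "arguments": {
  "commands": [0,0,0.019,0,1,0,0,0.019,0,1,0,0,0.019,0,1,0,0,0.019,0,1,0,0,0.019,0,1,0,0,0.004,0,1,0,0,0.004,0,1,0,0,0.004,0,1,0,0,0.004,0,1,0,0,0,0,1,0,0,0,0,1]
}}

```text
time_s: 9.02
ee_pos: [609.6, 48.4, 89.6]
ee_rot: [0.859, 0.513, 0.0, 0.0]
contact_force: [0.8, 0.2, -0.6]
opening: 0.0
gripper_force: 0.0
```

Emit:
{"name": "jog_arm", "arguments": {
  "commands": [-0.003,0,0.002,0,1,0,0,0.002,0,1,0,0,0.002,0,1,0,0,0.002,0,1,0,0,0,0,1,0,0,0,0,1]
}}

```text
time_s: 9.52
ee_pos: [607.8, 45.7, 80.9]
ee_rot: [0.859, 0.513, -0.0, -0.0]
contact_force: [-0.2, 0.4, -0.1]
opening: 0.1
gripper_force: 0.0
```

Emit:
{"name": "jog_arm", "arguments": {
  "commands": [0,0,0.002,0,1,0,0,0.001,0,1,0,0,0.001,0,1,0,0,0,0,1]
}}

```text
time_s: 9.85
ee_pos: [607.7, 45.7, 76.8]
ee_rot: [0.859, 0.513, -0.0, -0.0]
contact_force: [0.5, 0.1, 0.3]
opening: 0.1
gripper_force: 0.0
```

```bash
python3 - <<'E'
from h import *
print(get_state()["contact_force"],get_state()["ee_pos"])
c=camera("scene");V=world(c)
cv2.imwrite("pics/s3.png",cv2.resize(c["frame"][150:270,170:310,::-1],None,fx=4,fy=4))
y=np.array([.475,.880]);x=np.array([.880,-.475]);p0=np.array([512,-128.5])
q=np.dstack([(V[...,:2]-p0)@x,(V[...,:2]-p0)@y,V[...,2]])
m=(q[...,2]>50)&(q[...,2]<110)&(q[...,1]>132)&(q[...,1]<172)&(abs(q[...,0])<30)
print(np.polyfit(q[m][:,1],q[m][:,2],1),m.sum(),np.arctan2(1,np.polyfit(q[m][:,1],q[m][:,2],1)[0]))
E
```

```text
[0.53841076 0.13260185 0.28833309] [607.72387963  45.70200201  76.81528091]
[0.40931877 5.89901259] 61 1.1822824261145286
```

View pics/s3.png

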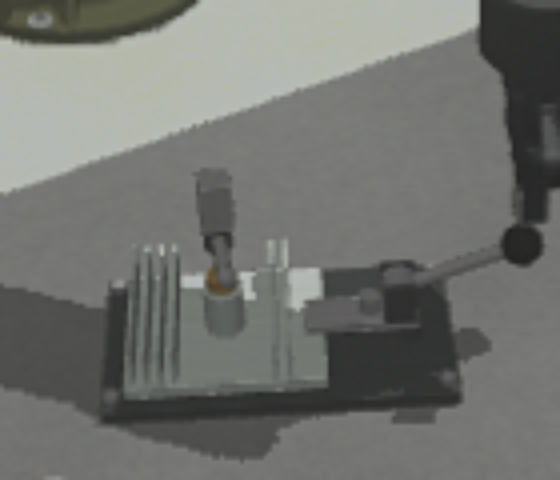

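```bash
python3 - <<'E'
from h import *
c=camera("scene");V=world(c)
R=cv2.Rodrigues(np.array(c["rvec"],float))[0];cam=-R.T@np.array(c["tvec"],float).ravel()
y=np.array([.475,.880]);x=np.array([.880,-.475]);p0=np.array([512.5,-128])
def f(P): d=P[:2]-p0; return np.round([d@x,d@y-115,P[2]-51],1)
for n,u,v,r in(("knob",300,211,14),("tip",303,203,0),("tip",303,200,0),("tip",303,196,0),("rod",285,217,5),("rod",292,214,5),("rod",280,219,5)):
  P=np.nanmedian(V[v-1:v+2,u-1:u+2].reshape(-1,3),0);d=(P-cam)/np.linalg.norm(P-cam);P=P+r*d
  print(n,f(P),round(np.arctan2(f(P)[1],f(P)[2]),2),np.hypot(*f(P)[1:]))
E
```

```text
knob [-0.5 77.  28.2] 1.22 82.00146340157595
tip [13.4 83.7 66.2] 0.9 106.71518167533615
tip [14.4 81.1 77.3] 0.81 112.03794000248308
tip [ 31.3  77.5 102.5] 0.65 128.50097275896397
rod [ 0.3 38.8 13.9] 1.23 41.214681850039796
rod [ 0.3 56.7 22.2] 1.2 60.891132359318135
rod [-1.8 27.4  6.9] 1.32 28.255441953719284
```

The knob's height gives a cam angle of about 1.22, and the finger sits on top of it. I'll keep pressing until the hard stop shows as force.

Emit:
{"name": "jog_arm", "arguments": {
  "commands": [0,0,0.002,0,1,0,0,0.002,0,1,0,0,0.002,0,1,0,0,0,0,1]
}}

```text
time_s: 10.28
ee_pos: [607.5, 45.6, 70.5]
ee_rot: [0.859, 0.513, -0.0, -0.0]
contact_force: [-0.8, -0.2, 1.0]
opening: -0.1
gripper_force: 0.0
```

Emit:
{"name": "jog_arm", "arguments": {
  "commands": [0,0,0.002,0,1,0,0,0.002,0,1,0,0,0.002,0,1,0,0,0,0,1]
}}

```text
time_s: 10.62
ee_pos: [608.0, 46.0, 64.9]
ee_rot: [0.858, 0.513, 0.0, -0.0]
contact_force: [0.6, 1.0, 1.6]
opening: 0.1
gripper_force: 0.4
```

```bash
cat > cam.py <<'E'
from h import *
s=get_state();print(s["contact_force"],s["ee_pos"],s["opening"])
c=camera("scene");V=world(c)
y=np.array([.475,.880]);x=np.array([.880,-.475]);p0=np.array([512.5,-128])
q=np.dstack([(V[...,:2]-p0)@x,(V[...,:2]-p0)@y-115,V[...,2]-51])
m=(c["frame"].max(-1)<45)&(abs(q[...,0])<16)&(q[...,1]>60)&(q[...,1]<105)&(q[...,2]>0)&(q[...,2]<52)
print("dark",m.sum(),np.nanmedian(q[m],0).round(1),np.nanmin(q[m],0).round(),np.nanmax(q[m],0).round())
m=(abs(q[...,0])<8)&(q[...,1]>22)&(q[...,1]<58)&(q[...,2]>0)&(q[...,2]<35)
p=np.polyfit(q[m][:,1],q[m][:,2],1);print("rod",m.sum(),p,np.pi/2-np.arctan(p[0]))
E
python3 cam.py
```

```text
[0.62139314 0.97231809 1.58252172] [608.00446852  46.01113832  64.87991039] 0.08447564976450081
dark 63 [ 9.1 76.6 32.5] [-4. 67. 22.] [15. 90. 52.]
rod 55 [0.323455   3.71580913] 1.2579624613552516
```

Emit:
{"name": "jog_arm", "arguments": {
  "commands": [0,0,0.002,0,1,0,0,0.002,0,1,0,0,0.002,0,1,0,0,0,0,1]
}}

```text
time_s: 11.0
ee_pos: [607.7, 45.6, 58.6]
ee_rot: [0.859, 0.513, -0.0, -0.0]
contact_force: [0.4, 0.4, 0.6]
opening: 0.3
gripper_force: 0.3
```

Emit:
{"name": "jog_arm", "arguments": {
  "commands": [0,0,0.002,0,1,0,0,0.002,0,1,0,0,0,0,1]
}}

```text
time_s: 11.25
ee_pos: [607.7, 45.6, 54.6]
ee_rot: [0.859, 0.513, -0.0, -0.0]
contact_force: [0.1, 1.4, 0.2]
opening: 0.0
gripper_force: 0.2
```

```bash
python3 cam.py
```

```text
[0.10561633 1.36332884 0.16578366] [607.65646255  45.55390477  54.64741978] 0.04145576775265524
dark 72 [10.2 80.  23.8] [ 0. 70. 12.] [15. 90. 52.]
rod 54 [0.20423331 2.32523615] 1.3693336078420955
```

The lever is now at about 1.37. I'll press a touch more, lift straight up and check. I'll also measure where the fingertips really are, since the contact suggests they end above the TCP.

Emit:
{"name": "jog_arm", "arguments": {
  "commands": [0,0,0.002,0,1,0,0,0.001,0,1,0,0,0,0,1,0,0,-0.005,0,1,0,0,-0.015,0,1,0,0,-0.025,0,1,0,0,-0.025,0,1,0,0,-0.025,0,1,0,0,-0.025,0,1,0,0,-0.025,0,1,0,0,0,0,1,0,0,0,0,1]
}}

```text
time_s: 12.3
ee_pos: [608.5, 45.6, 198.5]
ee_rot: [0.859, 0.513, 0.001, 0.001]
contact_force: [0.4, -1.2, -0.4]
opening: -0.2
gripper_force: 0.0
```

```bash
python3 cam.py; python3 - <<'E'
from h import *
s,c,W=wristW();cv2.imwrite("pics/w3.png",c["frame"][...,::-1])
R=Ro.from_quat(s["ee_rot"]).as_matrix();T=(W-s["ee_pos"])@R
m=(T[...,2]<20)&(abs(T[...,1])<60)
for u in(270,280,290):
  for v in range(240,400,12):
    if m[v,u]: print(u,v,T[v,u].round())
E
```

```text
[ 0.44167181 -1.17630422 -0.36666726] [608.45026572  45.62992465 198.47088249] -0.17731646239126686
dark 62 [ 8.7 79.7 21.6] [-6. 70.  7.] [13. 91. 30.]
rod 54 [0.18353887 2.70154133] 1.3892777025883576
270 264 [ 11.  -5. -31.]
270 276 [ 11.  -5. -42.]
270 288 [ 11.  -4. -50.]
270 300 [ 10.  -4. -58.]
270 312 [ 12.  -4. -68.]
270 324 [ 12.  -4. -74.]
270 336 [ 11.  -4. -79.]
270 348 [  3.  -4. -74.]
270 360 [ -2.  -4. -73.]
270 372 [ -6.  -4. -73.]
270 384 [ -7.  -4. -78.]
270 396 [  10.   -3. -100.]
280 264 [ 11.  -1. -30.]
280 276 [ 11.  -1. -42.]
280 288 [ 11.  -1. -50.]
280 300 [ 11.  -1. -59.]
280 312 [  9.  -1. -62.]
280 324 [  4.  -1. -63.]
280 336 [  0.  -1. -64.]
280 348 [ -6.  -1. -63.]
280 360 [-11.  -1. -63.]
280 396 [  10.   -1. -100.]
290 264 [ 11.   3. -31.]
290 276 [ 11.   3. -41.]
290 288 [ 10.   3. -49.]
290 300 [ 11.   3. -59.]
290 312 [ 12.   2. -68.]
290 324 [ 12.   2. -74.]
290 336 [ 12.   2. -80.]
290 348 [  9.   2. -81.]
290 360 [ -1.   2. -74.]
290 372 [ -7.   2. -73.]
290 384 [ -7.   2. -78.]
290 396 [  10.    1. -100.]
```

View pics/w3.png

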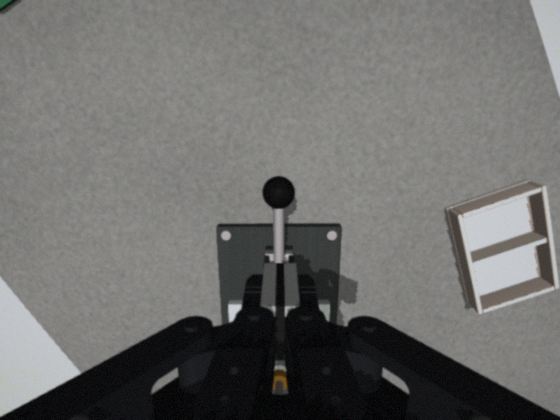

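The lever is down at about 1.39 rad, with the knob at (278,192) out past the plate. The fingertips at (280,262) end about 28 mm behind the reported TCP, which agrees with the knob contact, so the tap grasp wants TCP z ≈ 88. Next I'll move over the tap, open, and turn across the bar.

Emit:
{"name": "jog_arm", "arguments": {
  "commands": [-0.0166,-0.0002,0,0,0,-0.0166,-0.0002,0,0,0,-0.0166,-0.0002,0,0,0,-0.0166,-0.0002,0,0,0,-0.0166,-0.0002,0,0,0,-0.0166,-0.0002,0,0,0,-0.0166,-0.0002,0,0,0,-0.0166,-0.0002,0,0,0,-0.0166,-0.0002,0,0,0,-0.0166,-0.0002,0,0,0,-0.0166,-0.0002,0,0,0,-0.0166,-0.0002,0,0,0]
}}

```text
time_s: 13.4
ee_pos: [509.9, -129.3, 195.7]
ee_rot: [0.859, 0.513, -0.001, -0.001]
contact_force: [0.2, 0.1, 0.2]
opening: 85.6
gripper_force: 0.0
```

Emit:
{"name": "jog_arm", "arguments": {
  "commands": [0,0,0,-0.1222,0,0,0,0,-0.1222,0,0,0,0,-0.1222,0,0,0,0,-0.1222,0,0,0,0,-0.1222,0,0,0,0,-0.1222,0,0,0,0,-0.1222,0,0,0,0,-0.1222,0,0,0,0,-0.1222,0,0,0,0,-0.1222,0,0,0,0,-0.1222,0,0,0,0,-0.1222,0]
}}

```text
time_s: 14.4
ee_pos: [510.4, -128.7, 195.8]
ee_rot: [0.292, 0.956, 0.0, -0.001]
contact_force: [0.8, 0.2, 0.8]
opening: 85.2
gripper_force: 0.0
```

Emit:
{"name": "jog_arm", "arguments": {
  "commands": [0,0,0,-0.1222,0,0,0,0,-0.1222,0,0,0,0,0,0,0,0,0,0,0]
}}

```text
time_s: 14.73
ee_pos: [510.6, -128.7, 196.0]
ee_rot: [0.178, 0.984, 0.0, -0.001]
contact_force: [0.6, -0.8, 0.5]
opening: 85.9
gripper_force: 0.0
```

```bash
python3 cam.py;python3 - <<'E'
from h import *
s,c,W=wristW();print(s["ee_pos"],s["ee_rot"],np.round(s["joints"],3))
R=Ro.from_quat(s["ee_rot"]).as_matrix();T=(W-s["ee_pos"])@R
h=(W[...,2]>138)&(W[...,2]<156)&(np.hypot(T[...,0],T[...,1])<30)
print(h.sum(),cv2.minAreaRect(T[h][:,:2].astype(np.float32)) if h.sum()>5 else 0)
b=(W[...,2]>100)&(W[...,2]<111)&(np.hypot(T[...,0],T[...,1])<65);print(b.sum(),cv2.minAreaRect(T[b][:,:2].astype(np.float32)))
f=(T[...,2]<0)&(T[...,2]>-60)&(abs(T[...,0])<14);print("tips",np.nanmax(T[f][:,2]))
E
```

```text
[ 0.63111613 -0.80509943  0.54095458] [ 510.64741568 -128.66997414  195.99574436] 85.94116272945126
dark 59 [ 8.7 79.3 21.1] [-4. 70.  8.] [15. 90. 31.]
rod 53 [0.2098093  1.42336763] 1.3639867854544954
[ 510.79076893 -128.62423014  196.24784142] [ 1.78181288e-01  9.83997310e-01  3.19391464e-04 -7.87217702e-04] [ 0.876  0.518 -1.049  1.764  0.488  1.15   0.888]
971 ((-0.873504638671875, 0.25232505798339844), (19.589345932006836, 19.95709991455078), 89.94550323486328)
1119 ((-0.6645278930664062, 0.03258800506591797), (99.43677520751953, 15.883626937866211), 1.7745682001113892)
tips -37.24848709311052
```

The tool is within 1 mm and about 1° of the bar cross, and q7 = 0.89 leaves half a turn forward. I'll descend and grip.

Emit:
{"name": "jog_arm", "arguments": {
  "commands": [-0.0008,0,0.018,0,0,0,0,0.018,0,0,0,0,0.018,0,0,0,0,0.018,0,0,0,0,0.018,0,0,0,0,0.018,0,0,0,0,0,0,0]
}}

```text
time_s: 15.42
ee_pos: [510.0, -129.0, 86.2]
ee_rot: [0.177, 0.984, -0.0, -0.002]
contact_force: [-0.9, 0.2, 0.1]
opening: 85.6
gripper_force: 0.0
```

Emit:
{"name": "jog_arm", "arguments": {
  "commands": [0,0,0,0,1,0,0,0,0,1,0,0,0,0,1,0,0,0,0,1,0,0,0,0,1,0,0,0,0,1],
  "squeeze": 60
}}

```text
time_s: 15.92
ee_pos: [512.5, -128.8, 89.9]
ee_rot: [0.176, 0.984, -0.0, 0.001]
contact_force: [-0.3, -0.2, 3.9]
opening: 19.1
gripper_force: 59.3
```

```bash
python3 - <<'E'
from h import *
s,c,W=wristW();print(s["ee_pos"],s["opening"],s["contact_force"],s["torque"]);cv2.imwrite("pics/w4.png",c["frame"][...,::-1])
E
```

```text
[ 512.53082175 -128.77709971   89.87630776] 19.134914565750325 [-0.29187035 -0.17745973  3.90509457] [-0.09626974  0.35194743 -0.03621803]
```

View pics/w4.png

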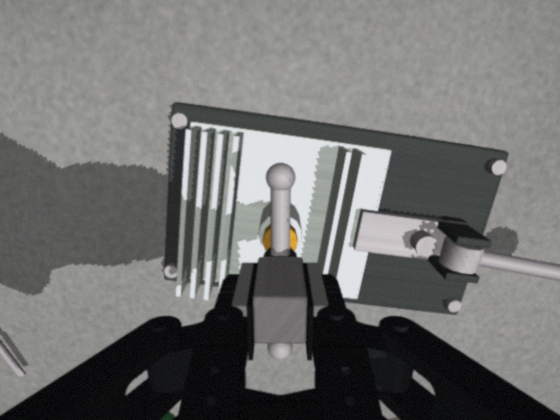

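The pads hold the head squarely at (280,300). Half a turn forward.

Emit:
{"name": "jog_arm", "arguments": {
  "commands": [0,0,0,0.121,1,0,0,0,0.121,1,0,0,0,0.121,1,0,0,0,0.121,1,0,0,0,0.121,1,0,0,0,0.121,1,0,0,0,0.121,1,0,0,0,0.121,1,0,0,0,0.121,1,0,0,0,0.121,1,0,0,0,0.121,1,0,0,0,0.121,1]
}}

```text
time_s: 16.97
ee_pos: [512.8, -128.5, 89.6]
ee_rot: [0.787, 0.617, 0.001, 0.0]
contact_force: [0.8, 0.3, 2.2]
opening: 19.3
gripper_force: 58.9
```

```bash
cat > st.py <<'E'
from h import *
s=get_state();q=s["ee_rot"];print(s["time_s"],np.round(s["ee_pos"],1),"yaw",round(2*np.arctan2(q[1],q[0]),3),np.round(s["joints"],2),np.round(s["contact_force"],1),np.round(s["torque"],2),round(s["opening"],1))
E
python3 st.py
```

```text
16.9667 [ 512.8 -128.5   89.6] yaw 1.33 [ 0.56  0.52 -0.54  1.91  0.36  0.8  -0.41] [0.8 0.3 2.2] [ 0.15 -0.09  0.17] 19.3
```

Emit:
{"name": "jog_arm", "arguments": {
  "commands": [0,0,0,0.121,1,0,0,0,0.121,1,0,0,0,0.121,1,0,0,0,0.121,1,0,0,0,0.121,1,0,0,0,0.121,1,0,0,0,0.121,1,0,0,0,0.121,1,0,0,0,0.121,1,0,0,0,0.121,1,0,0,0,0.121,1,0,0,0,0.121,1]
}}

```text
time_s: 17.97
ee_pos: [513.0, -128.8, 89.3]
ee_rot: [0.998, -0.061, 0.001, -0.0]
contact_force: [1.7, 0.4, -2.0]
opening: 19.5
gripper_force: 58.5
```

Emit:
{"name": "jog_arm", "arguments": {
  "commands": [0,0,0,0.121,1,0,0,0,0.121,1,0,0,0,0,1,0,0,0,0,1,0,0,0,0,1,0,0,0,0,1]
}}

```text
time_s: 18.47
ee_pos: [512.9, -128.8, 89.3]
ee_rot: [0.984, -0.177, 0.001, -0.0]
contact_force: [5.0, -0.5, -2.6]
opening: 19.2
gripper_force: 58.8
```

```bash
python3 st.py
```

```text
18.4667 [ 512.9 -128.8   89.3] yaw -0.356 [ 0.23  0.48 -0.05  1.91  0.03  0.74 -1.76] [ 5.  -0.5 -2.6] [-0.01 -1.01 -0.05] 19.2
```

Tap at about 3.0. Quarter turn back.

Emit:
{"name": "jog_arm", "arguments": {
  "commands": [0,0,0,-0.121,1,0,0,0,-0.121,1,0,0,0,-0.121,1,0,0,0,-0.121,1,0,0,0,-0.121,1,0,0,0,-0.121,1,0,0,0,-0.121,1,0,0,0,-0.121,1,0,0,0,-0.121,1,0,0,0,-0.121,1,0,0,0,-0.121,1,0,0,0,-0.121,1]
}}

```text
time_s: 19.47
ee_pos: [512.7, -128.6, 89.6]
ee_rot: [0.852, 0.523, 0.001, 0.0]
contact_force: [2.6, 0.9, 0.6]
opening: 18.8
gripper_force: 59.2
```

Emit:
{"name": "jog_arm", "arguments": {
  "commands": [0,0,0,-0.119,1,0,0,0,0,1,0,0,0,0,1,0,0,0,0,1,0,0,0,0,1]
}}

```text
time_s: 19.88
ee_pos: [512.6, -128.6, 89.5]
ee_rot: [0.822, 0.569, 0.001, 0.0]
contact_force: [2.9, 2.0, 3.9]
opening: 19.3
gripper_force: 59.7
```

Emit:
{"name": "jog_arm", "arguments": {
  "commands": [0,0,0,0,0,0,0,0,0,0,0,0,0,0,0,0,0,0,0,0,0,0,0,0,0,0,0,0,0,0]
}}

```text
time_s: 20.38
ee_pos: [511.7, -128.9, 88.9]
ee_rot: [0.822, 0.57, -0.0, -0.0]
contact_force: [-1.3, -0.5, -0.2]
opening: 85.3
gripper_force: 0.0
```

```bash
python3 st.py
```

```text
20.3833 [ 511.7 -128.9   88.9] yaw 1.212 [ 0.54  0.52 -0.5   1.91  0.34  0.8  -0.51] [-1.3 -0.5 -0.2] [-0.    0.06 -0.  ] 85.3
```

Tap at about 1.43. Regrip a quarter turn back.

Emit:
{"name": "jog_arm", "arguments": {
  "commands": [0,0,0,-0.121,0,0,0,0,-0.121,0,0,0,0,-0.121,0,0,0,0,-0.121,0,0,0,0,-0.121,0,0,0,0,-0.121,0,0,0,0,-0.121,0,0,0,0,-0.121,0,0,0,0,-0.121,0,0,0,0,-0.121,0,0,0,0,-0.121,0,0,0,0,-0.121,0]
}}

```text
time_s: 21.38
ee_pos: [511.9, -129.1, 89.1]
ee_rot: [0.234, 0.972, -0.0, -0.0]
contact_force: [-0.4, 0.6, -0.7]
opening: 85.5
gripper_force: 0.0
```

Emit:
{"name": "jog_arm", "arguments": {
  "commands": [0,0,0,-0.119,0,0,0,0,0,0,0,0,0,0,0,0,0,0,0,1,0,0,0,0,1,0,0,0,0,1,0,0,0,0,1,0,0,0,0,1,0,0,0,0,1]
}}

```text
time_s: 22.13
ee_pos: [512.2, -128.7, 89.3]
ee_rot: [0.178, 0.984, -0.0, 0.0]
contact_force: [-0.9, 0.8, 1.8]
opening: 19.0
gripper_force: 59.2
```

```bash
python3 st.py
```

```text
22.1333 [ 512.2 -128.7   89.3] yaw 2.783 [ 0.8   0.63 -0.95  1.91  0.64  0.94  0.75] [-0.9  0.8  1.8] [-0.03  0.3   0.  ] 19.0
```

Gripped. Half a turn forward, then settle.

Emit:
{"name": "jog_arm", "arguments": {
  "commands": [0,0,0,0.121,1,0,0,0,0.121,1,0,0,0,0.121,1,0,0,0,0.121,1,0,0,0,0.121,1,0,0,0,0.121,1,0,0,0,0.121,1,0,0,0,0.121,1,0,0,0,0.121,1,0,0,0,0.121,1,0,0,0,0.121,1,0,0,0,0.121,1]
}}

```text
time_s: 23.13
ee_pos: [512.8, -128.2, 89.1]
ee_rot: [0.788, 0.616, 0.001, 0.0]
contact_force: [2.6, 0.5, -3.5]
opening: 19.0
gripper_force: 58.6
```

Emit:
{"name": "jog_arm", "arguments": {
  "commands": [0,0,0,0.121,1,0,0,0,0.121,1,0,0,0,0.121,1,0,0,0,0.121,1,0,0,0,0.121,1,0,0,0,0.121,1,0,0,0,0.121,1,0,0,0,0.121,1,0,0,0,0.121,1,0,0,0,0.121,1,0,0,0,0.121,1,0,0,0,0.121,1]
}}

```text
time_s: 24.13
ee_pos: [513.3, -128.8, 88.8]
ee_rot: [0.998, -0.063, 0.001, 0.0]
contact_force: [4.8, 0.0, -7.1]
opening: 19.0
gripper_force: 58.7
```

Emit:
{"name": "jog_arm", "arguments": {
  "commands": [0,0,0,0.121,1,0,0,0,0.121,1,0,0,0,0,1,0,0,0,0,1,0,0,0,0,1,0,0,0,0,1]
}}

```text
time_s: 24.63
ee_pos: [513.1, -128.9, 88.8]
ee_rot: [0.984, -0.178, 0.001, -0.0]
contact_force: [5.9, -2.2, -9.3]
opening: 19.0
gripper_force: 58.9
```

```bash
python3 st.py
```

```text
24.6333 [ 513.1 -128.9   88.8] yaw -0.358 [ 0.23  0.48 -0.05  1.91  0.03  0.74 -1.76] [ 5.9 -2.2 -9.3] [-0.32 -1.36 -0.14] 19.0
```

Tap at about 4.57. Quarter back, release, then turn for the last grip, 0.5 mm lower.

Emit:
{"name": "jog_arm", "arguments": {
  "commands": [0,0,0,-0.121,1,0,0,0,-0.121,1,0,0,0,-0.121,1,0,0,0,-0.121,1,0,0,0,-0.121,1,0,0,0,-0.121,1,0,0,0,-0.121,1,0,0,0,-0.121,1,0,0,0,-0.121,1,0,0,0,-0.121,1,0,0,0,-0.121,1,0,0,0,-0.121,1]
}}

```text
time_s: 25.63
ee_pos: [512.8, -128.3, 89.1]
ee_rot: [0.852, 0.523, 0.001, 0.0]
contact_force: [4.2, 1.8, -6.1]
opening: 19.3
gripper_force: 59.3
```

Emit:
{"name": "jog_arm", "arguments": {
  "commands": [0,0,0,-0.119,1,0,0,0,0,1,0,0,0,0,1,0,0,0,0,1,0,0,0,0,1,0,0,0,0,0,0,0,0,0,0,0,0,0,0,0,0,0,0,0,0,0,0,0,0,0,0,0,0,0,0]
}}

```text
time_s: 26.55
ee_pos: [511.9, -129.0, 89.2]
ee_rot: [0.823, 0.568, -0.0, 0.0]
contact_force: [0.5, -0.3, 0.7]
opening: 85.3
gripper_force: 0.0
```

Emit:
{"name": "jog_arm", "arguments": {
  "commands": [0,0,0,-0.121,0,0,0,0,-0.121,0,0,0,0,-0.121,0,0,0,0,-0.121,0,0,0,0,-0.121,0,0,0,0,-0.121,0,0,0,0,-0.121,0,0,0,0,-0.121,0,0,0,0,-0.121,0,0,0,0,-0.121,0,0,0,0,-0.121,0,0,0,0,-0.121,0]
}}

```text
time_s: 27.55
ee_pos: [511.9, -129.1, 89.1]
ee_rot: [0.236, 0.972, -0.0, 0.0]
contact_force: [-0.1, -0.5, 0.6]
opening: 85.3
gripper_force: 0.0
```

Emit:
{"name": "jog_arm", "arguments": {
  "commands": [0,0,0.0005,-0.119,0,0,0,0,0,0,0,0,0,0,0,0,0,0,0,1,0,0,0,0,1,0,0,0,0,1,0,0,0,0,1,0,0,0,0,1,0,0,0,0,1]
}}

```text
time_s: 28.3
ee_pos: [512.2, -128.6, 88.8]
ee_rot: [0.18, 0.984, -0.0, 0.0]
contact_force: [-0.4, 0.4, 2.4]
opening: 19.5
gripper_force: 59.3
```

```bash
python3 st.py
```

```text
28.3 [ 512.2 -128.6   88.8] yaw 2.779 [ 0.8   0.63 -0.95  1.91  0.64  0.94  0.75] [-0.4  0.4  2.4] [-0.06  0.28  0.06] 19.5
```

Emit:
{"name": "jog_arm", "arguments": {
  "commands": [0,0,0,0.12,1,0,0,0,0.12,1,0,0,0,0.12,1,0,0,0,0.12,1,0,0,0,0.12,1,0,0,0,0.12,1,0,0,0,0.12,1,0,0,0,0.12,1,0,0,0,0.12,1,0,0,0,0.12,1,0,0,0,0.12,1,0,0,0,0.12,1]
}}

```text
time_s: 29.3
ee_pos: [512.8, -128.2, 88.6]
ee_rot: [0.786, 0.619, 0.001, 0.0]
contact_force: [2.5, 1.4, -2.7]
opening: 19.1
gripper_force: 58.6
```

Emit:
{"name": "jog_arm", "arguments": {
  "commands": [0,0,0,0.12,1,0,0,0,0.12,1,0,0,0,0.12,1,0,0,0,0.12,1,0,0,0,0.12,1,0,0,0,0.12,1,0,0,0,0.12,1,0,0,0,0.12,1,0,0,0,0.12,1,0,0,0,0.12,1,0,0,0,0.12,1,0,0,0,0.12,1]
}}

```text
time_s: 30.3
ee_pos: [513.2, -128.7, 88.3]
ee_rot: [0.999, -0.053, 0.001, -0.0]
contact_force: [3.6, -0.7, -7.5]
opening: 19.0
gripper_force: 58.7
```

Emit:
{"name": "jog_arm", "arguments": {
  "commands": [0,0,0,0.12,1,0,0,0,0.12,1,0,0,0,0.06,1,0,0,0,0,1,0,0,0,0,1,0,0,0,0,1]
}}

```text
time_s: 30.8
ee_pos: [513.1, -128.9, 88.3]
ee_rot: [0.98, -0.198, 0.001, -0.0]
contact_force: [5.8, -2.2, -9.2]
opening: 19.1
gripper_force: 58.8
```

```bash
python3 st.py
```

```text
30.8 [ 513.1 -128.9   88.3] yaw -0.398 [ 0.23  0.49 -0.04  1.91  0.03  0.74 -1.8 ] [ 5.8 -2.2 -9.2] [-0.4  -1.36 -0.12] 19.1
```

Emit:
{"name": "jog_arm", "arguments": {
  "commands": [0,0,0,0.05,1,0,0,0,0.03,1,0,0,0,0,1,0,0,0,0,1]
}}

```text
time_s: 31.13
ee_pos: [513.1, -128.9, 88.3]
ee_rot: [0.972, -0.237, 0.001, -0.0]
contact_force: [5.6, -2.0, -9.7]
opening: 18.9
gripper_force: 58.8
```

```bash
python3 st.py
```

```text
31.1333 [ 513.1 -128.9   88.3] yaw -0.478 [ 0.21  0.49 -0.02  1.91  0.01  0.74 -1.86] [ 5.6 -2.  -9.7] [-0.41 -1.34 -0.06] 18.9
```

Emit:
{"name": "jog_arm", "arguments": {
  "commands": [0,0,0,0,0,0,0,0,0,0,0,0,0,0,0,0,0,0,0,0,0,0,0,0,0,0,0,0,0,0,0,0,-0.02,0,0,0,0,-0.03,0,0,0,0,-0.03,0,0,0,0,-0.03,0,0,0,0,-0.02,0,0,0,0,0,0,0]
}}

```text
time_s: 32.13
ee_pos: [514.2, -129.3, 223.2]
ee_rot: [0.971, -0.238, 0.004, -0.0]
contact_force: [0.7, 0.3, -0.2]
opening: 85.6
gripper_force: 0.0
```

```bash
python3 st.py; python3 cam.py; python3 - <<'E'
from h import *
s,c,W=wristW();cv2.imwrite("pics/w5.png",c["frame"][...,::-1])
R=Ro.from_quat(s["ee_rot"]).as_matrix();T=(W-s["ee_pos"])@R
b=(W[...,2]>100)&(W[...,2]<111)&(np.hypot(W[...,0]-512,W[...,1]+128.5)<65)
r=cv2.minAreaRect(W[b][:,:2].astype(np.float32));print(b.sum(),r)
E
```

```text
32.1333 [ 514.2 -129.3  223.2] yaw -0.48 [ 0.21  0.34 -0.01  1.73  0.    1.07 -1.86] [ 0.7  0.3 -0.2] [ 0.   -0.02 -0.  ] 85.6
[ 0.67187069  0.25841075 -0.16780367] [ 514.21844793 -129.33649019  223.17990603] 85.57667367420781
dark 61 [ 9.2 79.6 20.7] [-6. 70.  8.] [15. 91. 29.]
rod 52 [0.21920557 1.297596  ] 1.3550039019163542
985 ((513.212646484375, -128.02792358398438), (18.095932006835938, 98.724853515625), 59.5820198059082)
```

View pics/w5.png

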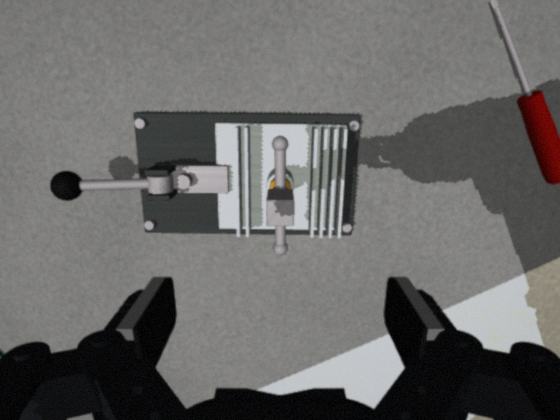

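The bar, with ends at (280,144) and (280,248), is back along the fixture's x at one full turn. The lever is down with its knob at (66,185), and the gripper is clear, so I'm handing the job in.

```bash
python3 -c "
from bench import close_job
print(close_job())"
```

```text
the job is handed in; nothing more can be done
None
```

The job is handed in at about 32 s: the lever is clamped at about 1.37 rad, the tap was worked forward and back as asked to its full turn (about 6.28 rad), and the gripper is clear of everything; the verdict was not shown.

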